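# Index the boring turret to the taper reamer

## Robot

A 6-joint arm with a two-finger parallel gripper is mounted at the origin on a cart in front of the work surface, level with it; the furniture and walls round the work are solid. World frame = base frame: x ahead of the robot, y to its left, z up, the work surface at z = 0. Lengths are in m, angles in rad, forces in N, time in s.
With the tool pointing down it reaches from about 0.25 to 0.8 m from the base axis. Payload 8.5 kg.
Tool frame: the origin (TCP) lies midway between the tips of the shut fingers; the grasp point (between the pads) lies 19 mm behind it; z points along the fingers, y is the line along which they close (so a half turn about z gives the same grasp; the last joint's range is limited). The gripper opens to 85 mm and grips with 20 to 120 N. Pads are 22 mm wide; open, the fingers measure 114 mm over their backs; the gripper's body (76 mm by 85 mm) begins 54 mm behind the grasp point. The pads swing forward as they close: fully open they stand 13 mm farther back than shut.
Start: joints at [1.3, 0.238, -0.013, 1.319, 0, 1.571], TCP at [0.14, 0.506, 0.231] pointing down, gripper open.
Joint ranges: [-2.66, 2.66], [-1.03, 1.9], [-1.14, 1.46], [-1.82, 2.27], [-1.45, 1.34], [-3.14, 3.14]. Speed limits (rad/s): [2.22, 2.22, 2.79, 3.14, 3.14, 3.14].

## Interface

Orientations are given as a rotation vector (axis times angle).
In Python, from plant import arm, snapshot, masks_of gives the robot as it stands. Calls block until the motion is done:
- arm.movep(position, orientation): joint-space move of the TCP to a pose.
- arm.move_l(position, frame=None, velocity=0.15): straight line of the TCP; frame=None keeps the orientation; velocity is the mean speed in m/s.
- arm.movej(angles): joint-space move.
- arm.let_go() and arm.clamp(): open the fingers fully, or close them until they stop; the grip force is fixed at half the most.
- arm.wait(seconds).
- arm.ik(position, orientation): joint angles nearest the present ones, or None.
- arm.sense(): the state.
- snapshot(name): name is "scene" or "top" or "wrist"; returns a dict with "img" (400x640x3 uint8, blue, green, red), "intrinsics" (3x3 intrinsics, pixels), "eye" and "orientation" of the camera in the world. Camera axes: x right, y down, z forward; pixel columns grow to the right and rows downward; lengths in m; the calibration is good to about 2 mm. A picture is of the moment at which its call begins. There is no depth.
A pose or a line that the arm cannot do raises arm.PlanningError and nothing moves.
- arm.job_done(): hands the job in; it is judged then, once.
Trained networks look in the newest picture that a camera, given by its name, has taken for a name from the list of things; names that differ only in an ending like _2 or _b are one class to them, and where a whole thing is asked for, a point or a joint stands for the part that bears it (a point fixed in the world has none). Each returns a list of dicts, best first, with "score" (0 to 1); they miss things now and then, are a little off and sometimes report something else, mostly with a low value. They report only what shows in the picture. A call takes as long as a camera call.
- masks_of(name, camera): "pixels" (400x640 bool, what is visible of it) and "xy" ([column, row] in pixels, amid what is visible of it).
The state is a dict: "time": time; "joint_positions": joint angles; "dq": joint speeds; "effort": joint torques, N m; "tcp_pos": TCP position; "tcp_rot": TCP orientation; "force": force on the tool from outside, world axes, zero at the start; "torque": the same for the moment, N m; "grip_width": opening from 0.0 (shut) to 1.0 (fully open); "finger_force": force on a finger pad.
Only numpy, scipy, OpenCV 4.12 (cv2) and the standard library are available. Lean on these libraries where they do the work, as an engineer would, in place of code of your own. Each camera call takes 0.05 s, during which the arm holds its last target. There are 200 camera calls.

## Task

The bored end-pin plug in the lathe's chuck is to be reamed next: wind the handwheel until the turret slide is fully back against its stop, so that the long reamer has room to pass, then take the turret's knob and swing the turret round until the long taper reamer points straight at the bore. Finish while still gripping the knob and holding the turret still there, so that I can tighten the clamp nut; do not let go at the end. No tool may knock against the plug, and the other things on the bench stay where they are.

Things in the scene. Friction and masses are not known exactly. Their poses are not given: they have to be found in the camera images.
- lathe: small boring lathe of dark painted cast iron, screwed down on the bench, 92 mm wide and 402 mm long. Its length runs along its own y axis: the headstock with chuck (top 142 mm high) stands at the -y end, the gear box with the handwheel at the +y end, the turret on its slide between them. Origin: underside, straight below the turret's axis as it is with the slide fully back; z up.
- carriage (a joint): slide that carries the turret, in m: 0 = fully back against the two stop screws (nearest to the handwheel), grows up to 0.04 as it goes along the lathe's -y towards the chuck. Moved by the handwheel only.
- handwheel (a joint): handwheel, turning about an upright axis, in rad: one full turn moves the slide 20 mm, carriage = 0.02 x handwheel / 6.283; 0 = slide against the stop. It grows when turned clockwise seen from above; anticlockwise winds the slide back. Turns with under 2 N at its knob and stays where it is left.
- wheel_axis (a point): point on the handwheel's axis at the height to grip (152 mm above the bench), does not move. The steel wheel is 95 mm across, its upper rim 122 mm above the bench.
- wheel_grip_mid (a point): upright turned wooden knob on the handwheel's rim, 19 mm thick, free to spin on its pin, 42 mm from the wheel's axis; it reaches from 125 to 165 mm above the bench. This point: on its axis, 152 mm above the bench. There is open space above and 25 mm and more all round it.
- turret (a joint): six-sided turret head on the slide, turning about an upright axis without end stops, in rad: 0 = the reamer points along the lathe's -y, straight at the bore; grows anticlockwise seen from above. It is unclamped: it turns with about 1 to 2 N at its knob and stays where it is left. 68 mm over the flats, top 127 mm above the bench; the clamp nut on it ends at 143 mm.
- turret_axis (a point): point on the turret's axis at the height to grip its knob (162.5 mm above the bench); goes along with the slide. Round the turret stick out level, 100 mm above the bench: the long reamer, a centre drill, a stub drill, a countersink and a counterbore, the last four short (tips at most 62 mm from this axis); one station is empty.
- turret_grip: the turret's knob: upright, turned wood, 19 mm thick, at the end of the flat handle on top of the turret, free to spin on its pin, 50 mm from the turret's axis; it reaches from 135 to 177 mm above the bench. Origin: centre of its foot. Seen from above it stands a quarter turn clockwise from the reamer. Open space above it.
- turret_grip_mid (a point): point on the axis of the turret's knob at the height to grip, 162.5 mm above the bench
- reamer: the long taper reamer: steel, fluted, 18 mm thick at its root and 6 mm near the tip, the longest tool of the turret by 30 mm. Fixed in the turret. Origin: on the turret's axis, 71 mm above the bench; points along its own -y.
- reamer_tip (a point): tip of the long reamer, 92 mm from the turret's axis, 100 mm above the bench
- plug: the work: dark turned wooden plug of 28 mm diameter in the three-jaw chuck, with a 15 mm bore facing the turret. Fixed. Only the reamer reaches it.
- bore_mouth (a point): centre of the mouth of the plug's bore, 100 mm above the bench; its axes are those of the lathe, the bore runs along -y. With the slide fully back and the reamer in line, the reamer's tip stands 10 mm in front of it; with the slide 10 mm or more forward the reamer would strike the plug.
- desk_lamp: white desk lamp that stands beyond the lathe's headstock, to the robot's right; base 110 x 150 mm, upright arm 382 mm high. Fixed: keep the arm and the gripper clear of it on the way to the lathe. Origin: on the bench, under its base.
- gouge: bystander: carving gouge with wooden handle, 234 mm long, lying behind the lathe
- polish_tin: bystander: round tin, 70 mm across, 34 mm high
- calculator: bystander: pocket calculator, 130 x 75 x 16 mm
- spare_plug: bystander: another bored wooden plug with a flange, 40 mm high, 37 mm across the flange, standing on it

How it is judged:
By the outcome, as a careful person would: the job done as asked, in the order asked, and still so for the second after the job is handed in, while the arm keeps its last pose, push and grip.
It also fails if it takes over 58 s, if anything falls off the work surface, if the arm or the gripper's body presses on something with over 40 N, if the wrist force passes 120 N, or if a joint passes its speed limit or range.

## Working session

There is one attempt and no reset: what is moved stays moved. The work goes in short steps, each a Python script; the robot and the scene stay as the last script left them, time stands still between calls to the robot, and variables do not carry over. Pictures are saved under pics/ and viewed, at most 10 in all, crops included, and the job is handed in when it is done.

```bash
ls; mkdir -p pics; cat > h.py <<'E'
import numpy as np, cv2
from plant import arm, snapshot, masks_of
from scipy.spatial.transform import Rotation as R
def rot(o):
    o=np.array(o,float)
    return o if o.shape==(3,3) else (R.from_rotvec(o).as_matrix() if o.size==3 else R.from_quat(o).as_matrix())
def at_z(s,uv,z):
    K=np.array(s["intrinsics"]); d=rot(s["orientation"])@np.linalg.solve(K,[uv[0],uv[1],1.]); e=np.array(s["eye"])
    return e+d*(z-e[2])/d[2]
def proj(s,p):
    c=rot(s["orientation"]).T@(np.array(p)-s["eye"]); q=np.array(s["intrinsics"])@c; return q[:2]/q[2]
E
python3 - <<'E'
from h import *
for c in ["scene","top"]:
    s=snapshot(c); cv2.imwrite(f"pics/{c}0.png",s["img"]); print(c,s["eye"],s["orientation"],s["intrinsics"])
    for n,z in [("wheel_grip_mid",.15),("turret_grip",.156),("reamer",.1),("plug",.1),("turret",.127),("handwheel",.122),("lathe",.1),("desk_lamp",.38)]:
        for m in masks_of(n,c)[:2]: print(n,round(m["score"],2),np.round(m["xy"]),m["pixels"].sum(),at_z(s,m["xy"],z).round(3))
print(arm.sense())
E
```

```text
pics
scene [ 0.02783001 -0.68504228  0.63483629] [-2.03786356  0.60759618 -0.31429233] [[428.33035196   0.         320.97184387]
 [  0.         428.33035196 200.14916902]
 [  0.           0.           1.        ]]
wheel_grip_mid 0.21 [286. 192.] 99 [0.406 0.078 0.15 ]
turret_grip 0.53 [303. 164.] 108 [0.507 0.173 0.156]
reamer 0.51 [286. 195.] 101 [0.438 0.145 0.1  ]
turret 0.65 [306. 190.] 1119 [0.468 0.095 0.127]
handwheel 0.92 [277. 157.] 339 [0.504 0.313 0.122]
lathe 0.56 [315. 209.] 5970 [0.464 0.05  0.1  ]
desk_lamp 0.52 [301. 160.] 100 [ 0.287 -0.215  0.38 ]
top [0.31538466 0.05716925 1.50140648] [-2.1848942  2.1405134 -0.1375361] [[455.64914931   0.         320.89713729]
 [  0.         455.64914931 201.40955432]
 [  0.           0.           1.        ]]
turret_grip 0.65 [288. 195.] 718 [0.494 0.147 0.156]
reamer 0.49 [285. 214.] 60 [0.441 0.158 0.1  ]
plug 0.48 [323. 196.] 26 [0.502 0.042 0.1  ]
turret 0.88 [290. 194.] 654 [0.5   0.144 0.127]
handwheel 0.93 [231. 189.] 432 [0.515 0.324 0.122]
lathe 0.72 [288. 196.] 3860 [0.498 0.15  0.1  ]
lathe 0.32 [222. 174.] 44 [0.563 0.36  0.1  ]
desk_lamp 0.31 [288. 194.] 3912 [0.466 0.133 0.38 ]
{'time': 0.9, 'joint_positions': array([ 1.29998798e+00,  2.38199852e-01, -1.35135146e-02,  1.31922870e+00,
        2.51446597e-05,  1.57082649e+00]), 'dq': array([-2.88736762e-04,  4.10759456e-04, -8.18159130e-04, -5.16506716e-04,
        3.85061786e-04, -3.56931697e-05]), 'effort': array([ 3.31486677e-03, -5.38559818e+01,  3.46693397e+01,  2.62587455e-03,
        8.13227007e-05,  1.59091053e-05]), 'tcp_pos': array([0.14041844, 0.50580686, 0.23127103]), 'tcp_rot': array([-4.24127009e-01, -3.11278661e+00,  2.21495700e-04]), 'force': array([-1.08420798, -0.3915349 , -0.11251188]), 'torque': array([-0.02836279,  0.01015801, -0.02694362]), 'finger_force': 0.0, 'grip_width': 0.9973941342376373}
```

```bash
python3 - <<'E'
import cv2
t=cv2.imread("pics/top0.png"); cv2.imwrite("pics/t1.png",cv2.resize(t[140:260,190:390],None,fx=4,fy=4,interpolation=cv2.INTER_CUBIC))
t=cv2.imread("pics/scene0.png"); cv2.imwrite("pics/s1.png",cv2.resize(t[80:280,200:440],None,fx=3,fy=3,interpolation=cv2.INTER_CUBIC))
E
```

```text
(no output)
```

View pics/t1.png

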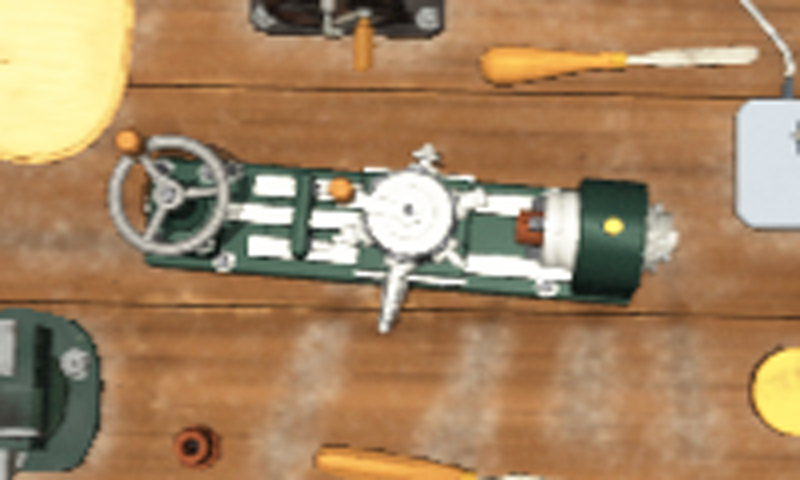

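View pics/s1.png

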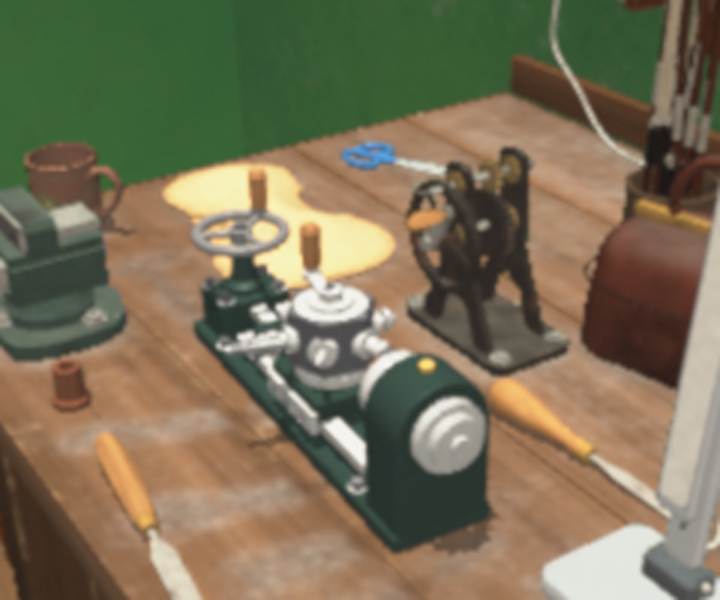

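```bash
cat >> h.py <<'E'
def down(ydir):
    y=np.array([ydir[0],ydir[1],0.]); y/=np.linalg.norm(y); z=np.array([0,0,-1.]); 
    return R.from_matrix(np.c_[np.cross(y,z),y,z]).as_rotvec()
E
python3 - <<'E'
from h import *
s=snapshot("top")
P={n:at_z(s,uv,z) for n,uv,z in [("wk",(222,175.5),.165),("wa",(231.75,188.25),.122),("ta",(292,192.5),.143),("tk",(275.5,187.5),.177),("tip",(286.3,222),.1),("mouth",(319.5,197),.114)]}
for n in P: print(n,P[n].round(4))
d=lambda a,b:np.linalg.norm((P[a]-P[b])[:2]).round(4)
print("wk-wa",d("wk","wa"),"tk-ta",d("tk","ta"),"tip-ta",d("tip","ta"),"mouth-ta",d("mouth","ta"))
y=(P["wa"]-P["mouth"])[:2]; y/=np.linalg.norm(y); print("y",y)
o=down(y); mid=(P["wa"]+P["ta"])/2
p=[mid[0]-.03,mid[1],.38]
q=arm.ik(p,o); print(q)
arm.movep(p,o); w=snapshot("wrist"); cv2.imwrite("pics/w0.png",w["img"]); print(w["eye"],rot(w["orientation"]).round(2),w["intrinsics"][0])
for n in P: print(n,proj(w,P[n]).round(1))
for n in ["wheel_grip_mid","turret_grip","reamer","plug","turret","handwheel"]:
    for m in masks_of(n,"wrist")[:2]: print(n,round(m["score"],2),np.round(m["xy"]),m["pixels"].sum())
print(arm.sense()["time"],arm.sense()["tcp_pos"])
E
```

```text
wk [0.5479 0.3445 0.165 ]
wa [0.5165 0.3222 0.122 ]
ta [0.5044 0.1367 0.143 ]
tk [0.5135 0.1835 0.177 ]
tip [0.4183 0.1542 0.1   ]
mouth [0.4963 0.0536 0.114 ]
wk-wa 0.0385 tk-ta 0.0477 tip-ta 0.0878 mouth-ta 0.0835
y [0.07518389 0.99716969]
[0.44551197 0.2521927  0.38233717 1.70094079 0.         0.52076687]
[0.4085732  0.23504177 0.52268988] [[ 0.08  0.96  0.28]
 [ 1.   -0.07 -0.02]
 [ 0.    0.28 -0.96]] [328.77002422   0.         321.78092282]
wk [425.2 216.5]
wa [397.4 182.5]
ta [245.8 188.3]
tk [282.3 201.2]
tip [257.7 111.8]
mouth [185.5 181. ]
wheel_grip_mid 0.79 [424. 214.] 318
wheel_grip_mid 0.15 [260. 173.] 5967
turret_grip 0.7 [424. 214.] 318
turret_grip 0.62 [287. 201.] 292
reamer 0.8 [259. 133.] 410
reamer 0.67 [189. 259.] 1117
plug 0.92 [183. 182.] 401
turret 0.69 [257. 182.] 4273
handwheel 0.59 [400. 185.] 2586
2.9917 [0.48025903 0.22980958 0.37993173]
```

View pics/w0.png

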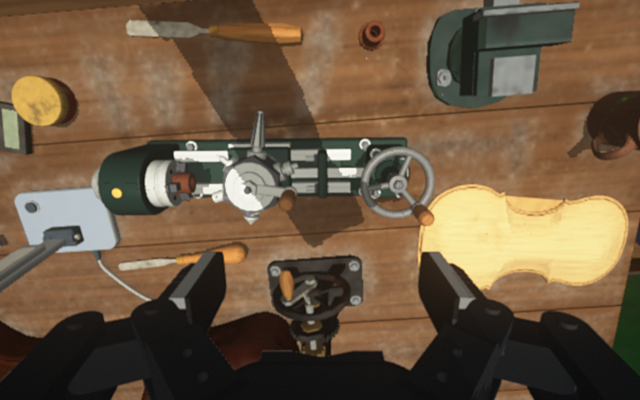

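```bash
python3 - <<'E'
from h import *
s=snapshot("wrist")
M=lambda n,i=0: masks_of(n,"wrist")[i]
hw=M("handwheel")["pixels"].astype(np.uint8)
pts=np.column_stack(np.nonzero(hw)[::-1]); hull=cv2.convexHull(pts)
hits=[m for m in masks_of("turret_grip","wrist")]
wk=M("wheel_grip_mid")["xy"]; tk=min(hits,key=lambda m:abs(m["xy"][0]-287))["xy"]
# circle centre on the plane z=.119 from rim hull points, knob side excluded
H=np.array([at_z(s,p[0],.119)[:2] for p in hull]); K0=at_z(s,wk,.147)[:2]
H=H[np.linalg.norm(H-K0,axis=1)>.025]
from scipy.optimize import least_squares
f=least_squares(lambda v:np.linalg.norm(H-v,axis=1)-.0475,H.mean(0),loss="soft_l1",f_scale=.001)
print("wheel axis fit",f.x,np.abs(f.fun).max(),"hub",at_z(s,(397,184),.125))
print("wk",K0,np.linalg.norm(K0-f.x))
T=at_z(s,tk,.156)[:2]; A=at_z(s,(248,188),.143)[:2]; tip=at_z(s,(260,112),.1)[:2]; m=at_z(s,(193,184),.1)[:2]
print("tk",T,"ta",A,np.linalg.norm(T-A),"tip",tip,np.linalg.norm(tip-A),"mouth",m,np.linalg.norm(m-A), "plugmask", at_z(s,M("plug")["xy"],.1))
y=f.x-m;y/=np.linalg.norm(y);print("y",y, "perp of ta", (A-m)@[y[1],-y[0]])
E
```

```text
wheel axis fit [0.51894464 0.32276711] 0.023206499520061444 hub [0.51794441 0.32079444 0.125     ]
wk [0.55270444 0.34769945] 0.04196838757042885
tk [0.52235704 0.18328167] ta [0.50454499 0.13904968] 0.047683726757291836 tip [0.41909907 0.15676285] 0.0872625933987524 mouth [0.50444779 0.05617711] 0.08287263029063383 plugmask [0.49913075 0.04379297 0.1       ]
y [0.0542986  0.99852474] perp of ta -0.004402810501708568
```

```bash
python3 - <<'E'
from h import *
from scipy.optimize import least_squares
o=down([.065,.998])
arm.movep([.551,.347,.20],o); s=snapshot("wrist"); img=s["img"].copy()
ms=masks_of("wheel_grip_mid","wrist"); 
for m in ms[:3]: print(round(m["score"],2),m["xy"],m["pixels"].sum(),at_z(s,m["xy"],.147))
m=ms[0]; ys,xs=np.nonzero(m["pixels"]); print(xs.min(),xs.max(),ys.min(),ys.max())
for z in (.127,.165): print("pred",proj(s,[.551,.347,z]))
hs=masks_of("handwheel","wrist")
if hs:
    hull=cv2.convexHull(np.column_stack(np.nonzero(hs[0]["pixels"])[::-1])); K0=at_z(s,m["xy"],.147)[:2]
    H=np.array([at_z(s,p[0],.119)[:2] for p in hull]); H=H[np.linalg.norm(H-K0,axis=1)>.025]
    f=least_squares(lambda v:np.linalg.norm(H-v,axis=1)-.0475,H.mean(0),loss="soft_l1",f_scale=.001)
    print(hs[0]["score"],"axis",f.x,np.median(abs(f.fun)),len(H)," r",np.linalg.norm(K0-f.x))
    img[hs[0]["pixels"]]=img[hs[0]["pixels"]]//2+np.array([100,0,0],np.uint8)
img[m["pixels"]]=img[m["pixels"]]//2+np.array([0,0,120],np.uint8)
cv2.imwrite("pics/w1.png",img); print(arm.sense()["time"])
E
```

```text
0.61 [324.4, 217.5] 1062 [0.55256108 0.34801456 0.147     ]
308 339 197 238
pred [322.56083469 205.46411897]
pred [322.75575389 225.83281728]
0.83 axis [0.51859622 0.3229662 ] 0.00024362025048065006 44  r 0.04220227748400916
4.3
```

View pics/w1.png

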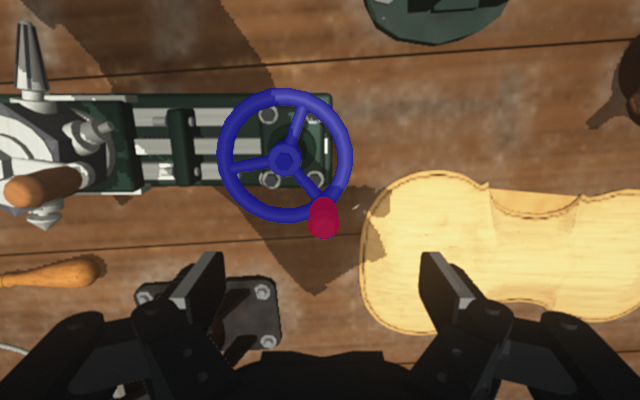

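```bash
python3 - <<'E'
from h import *
import json
s=arm.sense(); 
C=np.array([.5186,.3230]); K=np.array([.5526,.3480])
arm.move_l([*K,.133],velocity=.15); arm.clamp(); s=arm.sense(); F0=np.array(s["force"])
print(s["time"],s["grip_width"],s["finger_force"],F0.round(1),s["tcp_pos"])
r=np.linalg.norm(K-C); a0=np.arctan2(*(K-C)[::-1]); a=a0
for i in range(10):
    a+=np.radians(20); u=np.array([np.cos(a),np.sin(a)]); t=np.array([-u[1],u[0]])
    arm.move_l([*(C+(r+.0002)*u),.133],velocity=.12); s=arm.sense(); F=np.array(s["force"])
    print(round(np.degrees(a-a0)),round(s["time"],2),"rad %.1f tan %.1f z %.1f"%(F[:2]@u,F[:2]@t,F[2]),round(s["grip_width"],3))
    if abs(F[:2]@t)>15 or abs(F[:2]@u)>30: break
json.dump(dict(a0=a0,a=a),open("st.json","w"))
E
```

```text
5.5333 0.19810357640767517 58.52263033390045 [-1.3 -1.6  5.8] [0.55259393 0.34798437 0.133495  ]
20 5.81 rad -2.7 tan 0.8 z 6.8 0.206
40 6.08 rad -2.8 tan 0.0 z 5.9 0.206
60 6.36 rad -3.8 tan 0.6 z 5.2 0.204
80 6.63 rad -3.2 tan 1.7 z 5.3 0.206
100 6.91 rad -2.8 tan 1.1 z 5.4 0.204
120 7.18 rad -1.4 tan 0.3 z 5.1 0.204
140 7.46 rad -0.6 tan 1.0 z 5.8 0.199
160 7.73 rad 0.7 tan 0.9 z 6.7 0.202
180 8.01 rad 1.6 tan -0.0 z 7.0 0.206
200 8.28 rad 2.6 tan 0.8 z 7.1 0.204
```

Very smooth. Now I go on in small steps until the stop is felt.

```bash
python3 - <<'E'
from h import *
import json
S=json.load(open("st.json")); a0,a=S["a0"],S["a"]; C=np.array([.5186,.3230]); r=.0422; log=[]
while a-a0<np.radians(480):
    a+=np.radians(5); u=np.array([np.cos(a),np.sin(a)]); t=np.array([-u[1],u[0]])
    arm.move_l([*(C+r*u),.133],velocity=.06); s=arm.sense(); F=np.array(s["force"])
    log.append((round(np.degrees(a-a0)),round(s["time"],2),round(F[:2]@u,1),round(F[:2]@t,1)))
    if F[:2]@t<-12 or abs(F[:2]@u)>30: break
p=np.array(s["tcp_pos"])[:2]-C; print("actual",np.degrees(np.arctan2(p[1],p[0])-a0)%360,np.linalg.norm(p))
print(log[::6],log[-4:]); json.dump(dict(a0=a0,a=a),open("st.json","w"))
E
```

```text
actual 5.671503640522276 0.04215195468878181
[(205, 8.53, np.float64(2.3), np.float64(0.1)), (235, 10.03, np.float64(1.8), np.float64(0.5)), (265, 11.53, np.float64(0.8), np.float64(0.7)), (295, 13.03, np.float64(-1.0), np.float64(1.8)), (325, 14.53, np.float64(-2.8), np.float64(0.5)), (355, 16.03, np.float64(-3.1), np.float64(1.0))] [(355, 16.03, np.float64(-3.1), np.float64(1.0)), (360, 16.28, np.float64(-2.9), np.float64(0.8)), (365, 16.53, np.float64(-2.8), np.float64(-1.4)), (370, 16.78, np.float64(-4.6), np.float64(-17.0))]
```

```bash
python3 - <<'E'
from h import *
arm.let_go(); p=arm.sense()["tcp_pos"]; arm.move_l([p[0],p[1],.21],velocity=.2)
o=down([.076,.997]); 
arm.movep([.49,.16,.30],o); s=snapshot("wrist"); img=s["img"]; cv2.imwrite("pics/w2.png",img)
cv2.imwrite("pics/w2c.png",cv2.resize(img[60:310,120:520],None,fx=2,fy=2,interpolation=cv2.INTER_CUBIC))
for n,z in [("turret_grip",.156),("reamer",.1),("plug",.1),("turret",.127),("wheel_grip_mid",.147)]:
    for m in masks_of(n,"wrist")[:2]: print(n,round(m["score"],2),np.round(m["xy"],1),m["pixels"].sum(),at_z(s,m["xy"],z).round(4))
print("pred ta",proj(s,[.5061,.1593,.143]),arm.sense()["time"])
E
```

```text
turret_grip 0.83 [374.7 210.6] 547 [0.521  0.2067 0.156 ]
reamer 0.7 [331.9 123.6] 719 [0.444  0.1741 0.1   ]
plug 0.77 [213.9 182.4] 560 [0.4958 0.0438 0.1   ]
turret 0.71 [324.8 188.1] 6826 [0.504  0.1622 0.127 ]
turret 0.49 [490.1 192. ] 4869 [0.5206 0.3261 0.127 ]
wheel_grip_mid 0.86 [526.3 222.6] 739 [0.5476 0.3526 0.147 ]
pred ta [322.09007537 194.87751849] 19.1667
```

View pics/w2c.png

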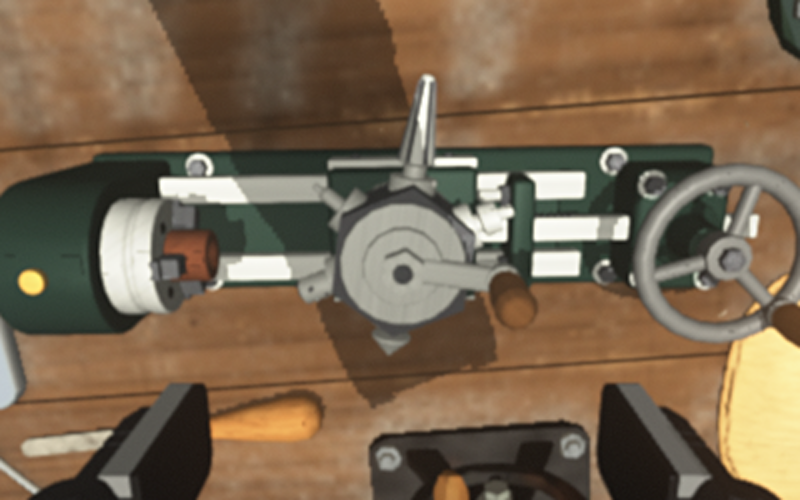

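```bash
python3 - <<'E'
from h import *
s=snapshot("wrist"); t=snapshot("top")
b=lambda uv,z:at_z(s,uv,z)[:2]
A=b((321,196.5),.143); tip=b((333.5,98),.1); m=b((228.5,187),.1); e1,e2=b((175,137.5),.015),b((476,134),.015)
ang=lambda v:np.degrees(np.arctan2(v[1],v[0]))
C=np.array([.5186,.3230])
print("A",A,"tip",tip,np.linalg.norm(tip-A),"mouth",m,np.linalg.norm(m-A))
K=np.array([.521,.2067])
print("y-angles: edge",ang(e2-e1)," C-mouth",ang(C-m)," C-A",ang(C-A)," A-mouth",ang(A-m)," reamer",ang(tip-A)," knob",ang(K-A),np.linalg.norm(K-A))
for z in (.1,.13,.16,.2): print(z,"drill handle",b((345,302),z),at_z(t,(281,151),z)[:2])
E
```

```text
A [0.50735407 0.15827866] tip [0.41881119 0.17743848] 0.09059216647450276 mouth [0.50193576 0.05867475] 0.09975117476280136
y-angles: edge 86.32984649301882  C-mouth 86.39259387167637  C-A 86.09433831765229  A-mouth 86.88626031778925  reamer 167.78999944429685  knob 74.26129486392043 0.05030743406755519
0.1 drill handle [0.65392466 0.17584245] [0.64106202 0.1773089 ]
0.13 drill handle [0.63330707 0.17496573] [0.63409022 0.17473706]
0.16 drill handle [0.61268949 0.17408901] [0.62711843 0.17216522]
0.2 drill handle [0.58519937 0.17292005] [0.6178227  0.16873611]
```

```bash
python3 - <<'E'
from h import *
A=np.array([.507,.1590]); K=np.array([.5203,.2070]); 
o=down([np.cos(np.radians(86.3)),np.sin(np.radians(86.3))])
arm.movep([*K,.215],o); arm.move_l([*K,.1435],velocity=.12); arm.clamp(); s=arm.sense()
print(round(s["time"],2),s["grip_width"],s["finger_force"],np.round(s["force"],1))
a0=a=np.degrees(np.arctan2(*(K-A)[::-1])); r0=np.linalg.norm(K-A); n=12; da=(176.3-a0)/n; print(a0,r0)
for i in range(n):
    a+=da; r=r0+(.05-r0)*(i+1)/n; u=np.array([np.cos(np.radians(a)),np.sin(np.radians(a))]); t=np.array([-u[1],u[0]])
    arm.move_l([*(A+r*u),.1435],velocity=.06); s=arm.sense(); F=np.array(s["force"])
    print(round(a),round(s["time"],2),"rad %.1f tan %.1f z %.1f"%(F[:2]@u,F[:2]@t,F[2]),round(s["grip_width"],3))
    if np.linalg.norm(F[:2])>25: break
for c in ["wrist","top","scene"]:
    v=snapshot(c); cv2.imwrite(f"pics/{c}3.png",v["img"])
    for m in masks_of("reamer",c)[:2]: print(c,m["score"],m["xy"],m["pixels"].sum())
i=lambda c,a,b,x,y,f: cv2.resize(cv2.imread(f"pics/{c}3.png")[a:b,x:y],None,fx=f,fy=f,interpolation=cv2.INTER_CUBIC)
cv2.imwrite("pics/c3.png",np.hstack([i("top",160,235,250,350,4),i("scene",110,260,250,350,2)[:300]])); print(cv2.imread("pics/c3.png").shape)
E
```

```text
21.14 0.20432207313618095 58.48569631576538 [-1.8 -0.1  3.1]
74.51283415417892 0.04980853340543163
83 21.42 rad -1.1 tan 1.4 z 6.6 0.207
91 21.69 rad -5.0 tan 0.8 z 5.3 0.205
100 21.97 rad -6.8 tan 0.3 z 5.8 0.203
108 22.24 rad -7.3 tan 1.3 z 5.2 0.205
117 22.52 rad -10.7 tan -0.6 z 3.5 0.202
125 22.79 rad -10.0 tan 0.1 z 2.8 0.201
134 23.07 rad -11.8 tan 0.2 z 1.9 0.207
142 23.34 rad -12.6 tan 1.1 z -0.5 0.209
151 23.62 rad -12.0 tan 0.3 z -1.7 0.206
159 23.89 rad -12.5 tan 0.5 z -2.4 0.207
168 24.17 rad -12.0 tan 1.0 z -4.2 0.201
176 24.44 rad -11.1 tan 0.4 z -3.7 0.205
wrist 0.56 [222.7, 285.0] 701
scene 0.47 [315.3, 198.4] 90
scene 0.16 [380.2, 222.3] 480
(300, 600, 3)
```

View pics/wrist3.png

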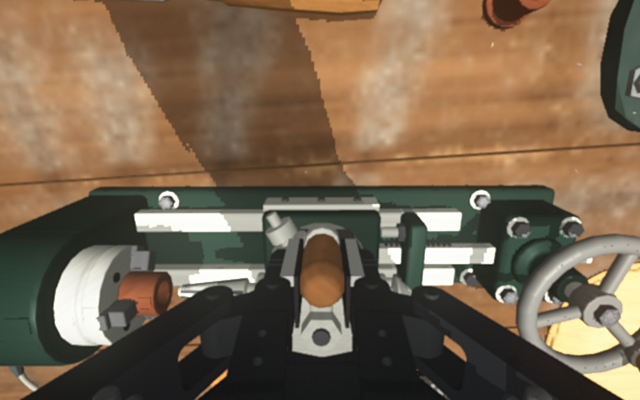

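View pics/c3.png

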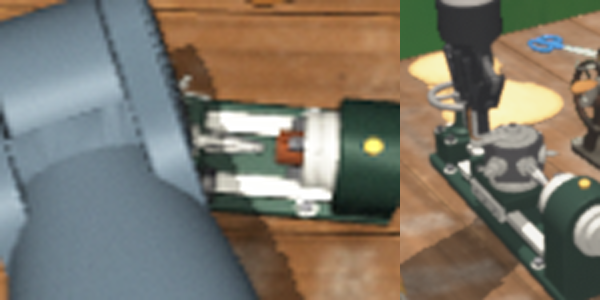

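```bash
python3 - <<'E'
from h import *
s=snapshot("wrist"); im=s["img"]; b=lambda uv,z:at_z(s,uv,z)[:2]; ang=lambda v:np.degrees(np.arctan2(v[1],v[0]))%180
m=masks_of("reamer","wrist")[0]; print(m["score"],m["xy"])
ys,xs=np.nonzero(m["pixels"]); P=np.array([b((x,y),.1) for x,y in zip(xs,ys)]); c=P.mean(0); w,V=np.linalg.eigh(np.cov(P.T)); 
print("mask PCA angle",ang(V[:,1]),"centre",c, "xs",xs.min(),xs.max())
for x in range(xs.min()+2,xs.max(),12): print(x,ys[xs==x].min(),ys[xs==x].max(),end="; ")
A=b((321,338),.143); print("\nA",A,"knob tcp",arm.sense()["tcp_pos"][:2])
print("lathe edge angle",ang(b((545,187),.015)-b((95,187),.015)))
p=masks_of("plug","wrist")[0]; print("plug",p["score"],p["xy"],b(p["xy"],.1))
cv2.imwrite("pics/z3.png",cv2.resize(im[230:360,90:350],None,fx=3,fy=3,interpolation=cv2.INTER_CUBIC))
E
```

```text
0.94 [218.8, 283.4]
mask PCA angle 91.28152235967092 centre [0.49950392 0.09125922] xs 177 255
179 285 294; 191 282 295; 203 281 288; 215 280 284; 227 278 286; 239 277 293; 251 281 290; 
A [0.50819049 0.15828252] knob tcp [0.45965861 0.16228877]
lathe edge angle 86.22331531201591
plug 0.91 [147.7, 289.9] [0.49962336 0.04615498]
```

View pics/z3.png

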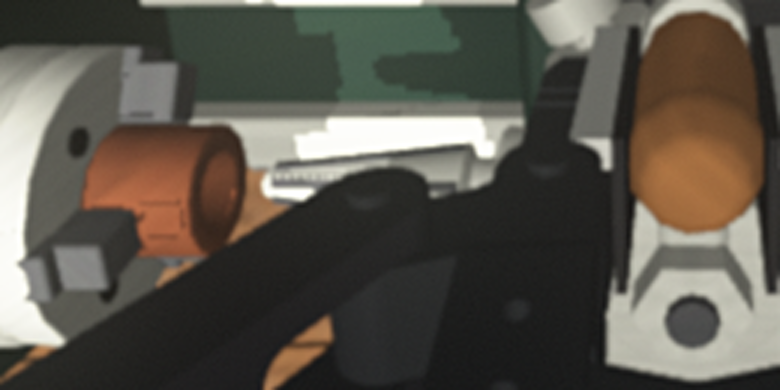

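```bash
python3 - <<'E'
from h import *
s=snapshot("wrist"); b=lambda uv,z:at_z(s,uv,z)[:2]; ang=lambda v:np.degrees(np.arctan2(v[1],v[0]))%360
tip=b((178.7,291.3),.1); m=b((163.7,292.8),.1); A=b((320.7,336.8),.143)
y=np.array([np.cos(np.radians(86.25)),np.sin(np.radians(86.25))]); x=np.array([y[1],-y[0]])
C=np.array([.5186,.3230]); k=np.array(arm.sense()["tcp_pos"][:2])
print("tip",tip,"mouth",m,"A",A); print("lathe-x rel C: tip %.4f mouth %.4f A %.4f"%tuple((q-C)@x for q in (tip,m,A)))
print("A->tip",ang(tip-A),np.linalg.norm(tip-A),"A-mouth",np.linalg.norm(m-A),"mouth-tip",np.linalg.norm(m-tip),"knob->A",ang(A-k), np.linalg.norm(A-k),"want tip",266.25)
f=b((178.7,291.3),.1)
# upper silhouette edge of reamer: crop (275,160)-(470,147)
e1,e2=b((90+275/3,230+160/3),.1035),b((90+470/3,230+147/3),.108); print("edge angle",ang(e2-e1),"mid r", e1,e2)
E
```

```text
tip [0.50197961 0.06601972] mouth [0.50244196 0.05607417] A [0.50742744 0.1581867 ]
lathe-x rel C: tip 0.0002 mouth 0.0013 A -0.0004
A->tip 266.61728086962 0.0923278419229389 A-mouth 0.10223415665284508 mouth-tip 0.009956289470698352 knob->A 355.0816438110877 0.04793614589056969 want tip 266.25
edge angle 94.00390550074829 mid r [0.4942455  0.07088326] [0.49125423 0.11361864]
```

```bash
python3 - <<'E'
from h import *
k=arm.sense()["tcp_pos"]
arm.move_l([.4592,.1622-.0004,.1435],velocity=.02); arm.wait(.5); s=arm.sense()
print(s["tcp_pos"],np.round(s["force"],1),s["finger_force"],s["grip_width"],s["time"],k)
v=snapshot("wrist"); m=masks_of("reamer","wrist")[0]; ys,xs=np.nonzero(m["pixels"]); print(m["xy"],xs.min(),ys[xs<=xs.min()+3].mean())
p=masks_of("plug","wrist")[0]; print(p["xy"])
arm.job_done()
E
```

```text
[0.45972893 0.16197753 0.14375231] [4.  0.5 3.3] 59.359753131866455 0.20667298803355713 25.7 [0.45966781 0.16229656 0.14381695]
[226.9, 284.8] 178 291.42857142857144
[219.3, 283.3]
the job is handed in; nothing more can be done
```

The job is handed in: the slide is wound back until the stop was felt, the long reamer points at the bore to within about half a degree with its tip about 10 mm in front of the plug, and the gripper is still holding the turret's knob so you can tighten the clamp nut.

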